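Crank up, shim and hold the slab level for the microscope

TASK

Wind the levelling jig's crank clockwise through its full turn up to the stop, so that the hinged stone slab is raised, then slide the thicker of the two finned spacers, nose first, fully home into the one gap under the slab that is high enough for it. Then press the slab down flush onto the spacer and finish while still holding it pressed there, firmly and level. Leave the other things on the table alone.

Things in the scene. Friction and masses are not known exactly. Their poses are not given: they have to be found in the camera images.
- jig: levelling jig, fixed: 170 x 170 x 8 mm dark steel bed; origin under its centre, on the table. x points from the open front (where the spacer goes in) to the slab's hinge; z up. A stop bar across the bed, 22 mm high, has its front face at jig x = -14 mm. The crank is on its +y side.
- slab: stone-faced plate 100 (x) x 150 (y) x 12 mm, hinged at its far edge. Origin: middle of the hinge line, level with the underside (jig x = +50); front edge at slab x = -100; z = face normal. A spring tilts it 0.08 rad, front up. The crank raises it: underside at the hinge 24 mm above the table wound down, 34 wound up. Level when pressed, wound up, onto the thick spacer on the lowest sill.
- slab_front (a point): middle of the slab's front top edge (slab x = -100, z = +12 mm): 54 mm above the table when wound up and sprung open, 46 mm when level (8 mm lower). Pushing down here takes about 3 N to start and 4 N to bring the slab level, before it bears on the spacer; hold with 8 N or more, 2 mm past first firm touch is fine. Let go, it springs up.
- crank (a joint): crank angle in rad, clockwise from above positive; starts at 0 to 0.35, stop at 6.65: a full turn from the start reaches it. Raises the slab 1.5 mm per rad. Needs about 3 N at the handle; stays where it is left.
- crank_axis (a point): fixed point on the crank's vertical axis, 66 mm above the table, at jig x = -20, y = +130 mm
- crank_grip (a point): point to hold on the crank's handle, 35 mm from the axis, 66 mm above the table. Handle: black upright cylinder 20 mm in diameter, 40 to 84 mm above the table; it spins freely on its own axis, so the hand can go round without turning. At crank 0 it lies on the jig's -x side of the axis. The crank arm below it is up to 38 mm high.
- riser_low: lowest of three steel sills, 66 (x) x 40 (y) mm, side by side 50 mm apart, at jig x = -81 to -15, standing out 31 mm before the slab's front edge; jig y is -50, 0 or 50, varying. Top 14 mm above the table. Origin at table height under its centre (jig x = -48), axes as the jig's. Gap to the slab, wound up: 28 mm at the front edge, 25 mm at the stop bar; wound down 18 mm at the front edge.
- riser_mid: another sill, top 25 mm above the table; otherwise as riser_low. The gap over it is 17 mm when wound up: too small.
- riser_high: another sill, top 28 mm above the table; gap 14 mm when wound up: too small.
- spacer_thick: thicker of two loose aluminium spacers, 0.16 kg: bar 70 (x) x 36 (y) x 20 mm with an upright grip fin 26 (x) x 12 (y) mm, 20 to 62 mm above its underside, centred at x = -20. Origin under the bar's centre; x points to the nose (end without fin), which goes in first. Fully home, nose on the stop bar, the origin is at jig x = -49 (riser_low x = -1), resting on the sill, fin outside the slab.
- spacer_thin: like spacer_thick but only 10 mm thick (fin 10 to 52 mm up); the wrong one, leave it
- cup: white lidded drinking cup, 142 mm tall, 88 mm wide; origin under its centre
- loupe: folding loupe, 22 mm tall black barrel with a steel cover, 85 mm long
- stone: pale stone specimen about 36 x 28 x 31 mm
- caliper: caliper lying flat, 200 mm long, 10 mm high
- brush: small brush lying flat
- driver: screwdriver lying flat
Mind the look-alikes: they are no part of the job. What is shaped like the spacer_thick but blue is not meant.

How it is judged:
By the outcome, as a careful person would: the job done as asked, in the order asked, and still so for the second after the job is handed in, while the arm keeps its last pose, push and grip.
It also fails if it takes over 72 s, if anything falls off the work surface, if the arm or the gripper's body presses on something with over 40 N, if the wrist force passes 120 N, or if a joint passes its speed limit or range.

ROBOT

A 6-joint arm with a two-finger parallel gripper is mounted at the origin on the work surface. World frame = base frame: x ahead of the robot, y to its left, z up, the work surface at z = 0. Lengths are in m, angles in rad, forces in N, time in s.
With the tool pointing down it reaches from about 0.35 to 0.775 m from the base axis. Payload 5.5 kg.
Tool frame: the origin (TCP) lies at the very end of the fingers, on their centre line; the grasp point (between the pads) lies 19 mm behind it; z points along the fingers, y is the line along which they close (so a half turn about z gives the same grasp; the last joint's range is limited). The gripper opens to 85 mm and grips with 20 to 120 N. Pads are 22 mm wide; open, the fingers measure 114 mm over their backs; the gripper's body (76 mm by 85 mm) begins 54 mm behind the grasp point. The pads swing forward as they close: fully open they stand 13 mm farther back than shut.
Start: joints at [1.178, 0.313, 0.046, 1.304, 0, 1.431], TCP at [0.144, 0.557, 0.207] pointing down, gripper open.
Joint ranges: [-2.76, 2.76], [-0.86, 1.69], [-1.03, 1.26], [-2.2, 2.34], [-1.47, 1.5], [-3.14, 3.14]. Speed limits (rad/s): [2.57, 2.57, 3.14, 3.14, 3.14, 3.14].

INTERFACE

Orientations are given as a unit quaternion [w, x, y, z].
In Python, from workcell import env gives the robot as it stands. The module is installed in compiled form; this text tells all that it offers.
- The arm moves only by the tool jog_arm, never from a script. Its arguments are lists of equal length, an entry for each row: "gripper": the opening, from 0 (shut) to 1 (fully open); "offset": the shift along the world's x, y, z in cm, a list of three; "twist": the turn about the world's z in degrees. In form: {"gripper": [gripper, ...], "offset": [[dx, dy, dz], ...], "twist": [twist, ...]}. A call has exactly 8 rows; each row is the pose to reach, as a shift and turn from the pose commanded when the call began; what a row does not reach only later rows make up. A row lasts 1/8 s, in which the tool goes at most 62.5 mm and 10.7 degrees, less where a joint would pass 70% of its speed; a pose out of reach is approached as far as the arm can. A call with a gripper value outside its range is refused whole. The fingers move at their own pace and stop on an object; "squeeze" is the grip in N (left out, the last holds). Time passes only in rows, so rows that repeat a pose let the fingers close, or fill a call up. It gives the time, the measured TCP pose, the force, the opening and the grip force at its end, in the units of the state.
- env.get_state(): the state, without advancing time (a new reading comes with each control period).
- env.read_camera(name): name is "scene" or "top" or "wrist"; returns a dict with "image" (480x640x3 uint8, red, green, blue), "z_map" (480x640 float32, m along the optical axis (not along the pixel's ray), 0 where there is no reading), "fovy" (degrees; the focal length in pixels is half the picture's height over the tangent of half this angle, whatever the lens; pixels are square), "cx", "cy" (the principal point, pixels), "cam_to_world" (4x4, takes a point from camera to world coordinates). Camera axes: x right, y up, looking along -z (the intrinsics and any distortion apply to the point x, -y, -z); pixel columns grow to the right and rows downward; lengths in m; the calibration is good to about 2 mm. The wrist camera is an equidistant fisheye: a pixel r from the principal point sees the ray r / f radians off the axis. A picture is of the moment at which its call begins.
- env.hand_in(): hands the job in; it is judged then, once.
The state is a dict: "clock": time; "joint_pos": joint angles; "qvel": joint speeds; "tau": joint torques, N m; "tcp_pos": TCP position; "orientation": TCP orientation; "wrist_force": force on the tool from outside, world axes, zero at the start; "ft_torque": the same for the moment, N m; "finger_gap": finger opening in m; "grip_force": force on a finger pad.
Only numpy, scipy, OpenCV 4.12 (cv2) and the standard library are available. Lean on these libraries where they do the work, as an engineer would, in place of code of your own. Each camera call takes 0.05 s, during which the arm holds its last target. There are 200 camera calls.

## Working session

There is one attempt and no reset: what is moved stays moved. The work goes in short steps, Python scripts to look and compute and a tool call to move; the robot and the scene stay as the last step left them, time stands still between calls to the robot, and variables do not carry over. Pictures are saved under pics/ and viewed, at most 10 in all, crops included, and the job is handed in when it is done.

Besides the shell and the picture viewer there is one more tool, called after "Emit:" as name(argument=value, ...) on one line, values as JSON. jog_arm: Moves the arm, as the interface text tells. Its arguments: {"type":"object","properties":{"gripper":{"type":"array"},"offset":{"type":"array"},"twist":{"type":"array"},"squeeze":{"type":"number"}},"required":["gripper","offset","twist"]}

```bash
mkdir -p pics; cat > h.py <<'E'
from workcell import env
import numpy as np, cv2
def shot(n,f=None):
    d=env.read_camera(n)
    if f: cv2.imwrite(f'pics/{f}.png',cv2.cvtColor(d['image'],cv2.COLOR_RGB2BGR))
    np.savez(f'{n}.npz',**d); return d
def load(n): return dict(np.load(f'{n}.npz'))
def cloud(d):  # pinhole cameras: HxWx3 world points
    z=d['z_map']; h,w=z.shape; f=h/2/np.tan(np.radians(float(d['fovy']))/2)
    u,v=np.meshgrid(np.arange(w),np.arange(h))
    p=np.stack([(u-d['cx'])/f*z,-(v-d['cy'])/f*z,-z,np.ones_like(z)],-1)
    return (p@d['cam_to_world'].T)[...,:3]
E
python3 - <<'E'
from h import *
for n in('top','scene'):
    d=shot(n,n+'0'); print(n,d['fovy'],d['cx'],d['cy'],np.round(d['cam_to_world'],3).tolist())
s=env.get_state(); print(s)
E
```

```text
top 42.55387703765914 326.25493332371576 241.92522957416034 [[-0.001, 0.982, -0.189, 0.328], [-1.0, -0.001, -0.001, -0.061], [-0.001, 0.189, 0.982, 1.28], [0.0, 0.0, 0.0, 1.0]]
scene 54.75588020075682 323.47957401461287 246.96191148661276 [[-0.016, -0.828, 0.561, 1.214], [1.0, -0.009, 0.016, -0.033], [-0.008, 0.561, 0.828, 1.008], [0.0, 0.0, 0.0, 1.0]]
{'clock': 0.1, 'joint_pos': array([ 1.17838734e+00,  3.13925563e-01,  4.51119618e-02,  1.30358824e+00,
       -2.59548224e-05,  1.43121382e+00]), 'qvel': array([-1.16121002e-03, -5.27420565e-04,  2.98009075e-03,  2.17590597e-04,
       -1.34870216e-03,  7.05788830e-05]), 'tau': array([ 1.51240944e-03, -4.81725705e+01,  2.99244672e+01,  1.26966240e-02,
       -2.11108872e-04, -1.51968859e-06]), 'tcp_pos': array([0.14365402, 0.55627083, 0.20660584]), 'orientation': array([-1.98499431e-04,  1.26076774e-01,  9.92020162e-01, -7.77934942e-04]), 'wrist_force': array([-0.52995744,  0.05969228,  0.22508656]), 'ft_torque': array([-0.02234133,  0.0144326 ,  0.031333  ]), 'grip_force': 0.0, 'finger_gap': 0.0853625922099969}
```

View pics/top0.png

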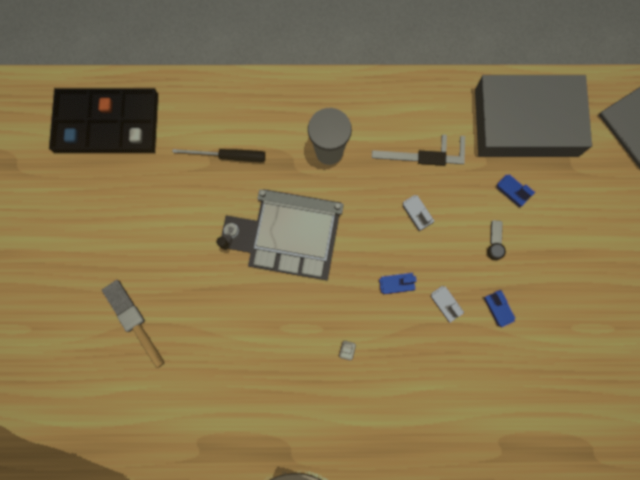

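View pics/scene0.png

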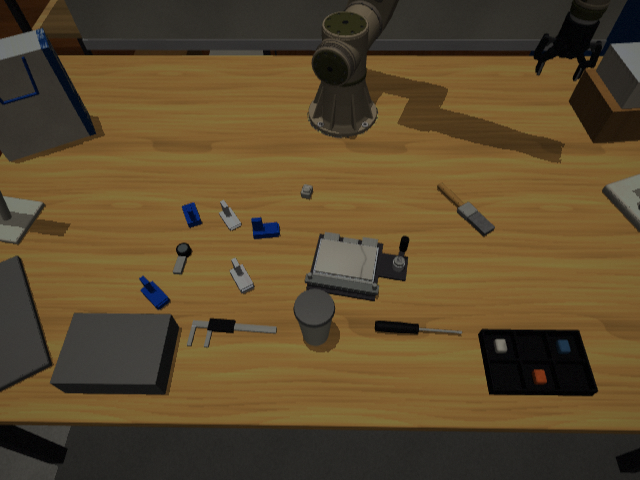

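The top view shows the jig at about (293,235), with its front facing the robot and the crank handle at (225,241). Possible spacers are the aluminium ones at (418,212) and (447,304). The blue look-alikes are at (398,283), (500,308) and (516,190). Next I'll measure heights and poses.

```bash
python3 - <<'E'
from h import *
d=load('top');P=cloud(d)
print('table z',np.median(P[380:400,200:300,2]))
im=d['image']
for n,(u,v) in dict(A=(418,212),B=(447,304)).items():
    p=P[v-28:v+28,u-28:u+28].reshape(-1,3)
    c=im[v-28:v+28,u-28:u+28].reshape(-1,3).astype(int)
    q=p[(p[:,2]>.005)&(abs(c[:,0]-c[:,2])<40)]
    print(n,len(q),np.histogram(q[:,2],bins=np.arange(0,.08,.004))[0])
    hi=q[q[:,2]>q[:,2].max()-.012]; print(' fin',hi.mean(0),len(hi)); 
    lo=q[q[:,2]<.026]; (cx,cy),wh,a=cv2.minAreaRect((lo[:,:2]*1000).astype(np.float32)); print(' bar',cx,cy,wh,a,lo.mean(0))
for u,v in[(225,241),(225,238),(228,243),(231,229),(265,259),(289,263),(314,267),(263,196),(338,208),(285,250),(300,225),(250,266),(327,278),(224,218)]: print(u,v,P[v,u].round(4))
p=P[215:255,210:245].reshape(-1,3);q=p[p[:,2]>.07];print('handle',len(q),q.mean(0) if len(q) else 0)
c=cv2.resize(im[180:290,205:355],None,fx=5.3,fy=5.3,interpolation=cv2.INTER_CUBIC)
c2=cv2.resize(im[180:330,380:530],None,fx=3.6,fy=3.6,interpolation=cv2.INTER_CUBIC)
cv2.imwrite('pics/jig.png',c[...,::-1]);cv2.imwrite('pics/sp.png',c2[...,::-1])
E
```

```text
table z 0.0013261585983835866
A 595 [  0  15  15  34 173 189  33   6   9  11   2   7   9   9  15  43  22   1
   0]
 fin [ 0.32844348 -0.06112147  1.27974898] 2
 bar 635.712890625 -252.45443725585938 (70.22889709472656, 37.73958206176758) 29.594640731811523 [ 0.63699709 -0.24765443  0.01922023]
B 583 [  0  70 254 119  16   5   7   1   9   5   8   7  27  47   7   0   0   0
   0]
 fin [ 0.32844348 -0.06112147  1.27974898] 1
 bar 444.50738525390625 -307.9936828613281 (69.81178283691406, 36.25885772705078) 33.84735107421875 [ 0.44677559 -0.30391912  0.01087465]
225 241 [0.5608 0.1405 0.0805]
225 238 [0.5659 0.1398 0.0855]
228 243 [0.5615 0.1384 0.056 ]
231 229 [0.594  0.1358 0.0391]
265 259 [0.533  0.0657 0.0289]
289 263 [0.5266 0.0171 0.0168]
314 267 [ 0.5164 -0.035   0.0283]
263 196 [0.6655 0.0718 0.0339]
338 208 [ 0.6365 -0.0845  0.0462]
285 250 [0.5493 0.0239 0.0432]
300 225 [ 0.6019 -0.0062  0.041 ]
250 266 [0.5221 0.0992 0.0052]
327 278 [ 0.497  -0.0617  0.0029]
224 218 [0.6262 0.1575 0.0007]
handle 98 [0.53890859 0.12808167 0.1935139 ]
```

View pics/jig.png

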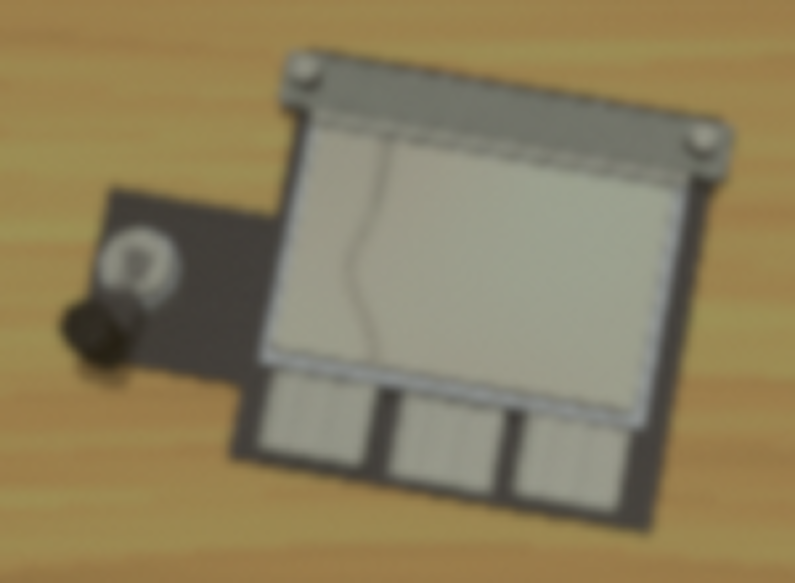

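View pics/sp.png

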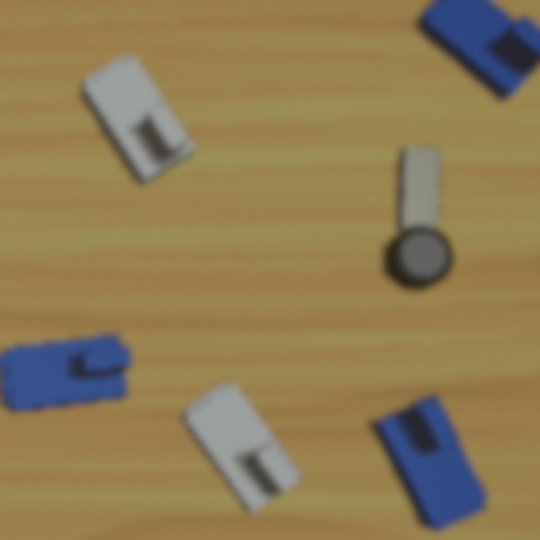

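Spacer A at (418,212) is 20 mm thick, so it is the thick one, with its nose toward the upper left. B at (447,304) is 10 mm thick. The middle sill is the lowest (about 14 mm, against 28 mm for the two beside it). Next come the jig and crank geometry.

```bash
cat >> h.py <<'E'
def ray(d,u,v,z):
    f=480/2/np.tan(np.radians(float(d['fovy']))/2); T=d['cam_to_world']
    r=T[:3,:3]@np.array([(u-d['cx'])/f,-(v-d['cy'])/f,-1]); c=T[:3,3]
    return c+r*(z-c[2])/r[2]
E
python3 - <<'E'
from h import *
d=load('top');P=cloud(d)
k=lambda x,y,z:ray(d,205+x/5.3,180+y/5.3,z)
# (crop px, jig xyz)
F=[((233,459),(-85,85,8)),((650,531),(-85,-85,8)),((260,360),(-50,75,34)),((640,424),(-50,-75,34)),((258,452),(-81,70,25)),((362,466),(-81,30,25)),((388,480),(-81,20,14)),((492,495),(-81,-20,14)),((515,498),(-81,-30,28)),((618,512),(-81,-70,28))]
W=np.array([k(*a,j[2]/1000)[:2] for a,j in F]);J=np.array([j[:2] for a,j in F])/1000
use=[0,1,4,5,6,7,8,9]
m=W[use].mean(0);jm=J[use].mean(0);a=(W[use]-m);b=J[use]-jm
th=np.arctan2((b[:,0]*a[:,1]-b[:,1]*a[:,0]).sum(),(a*b).sum())
R=np.array([[np.cos(th),-np.sin(th)],[np.sin(th),np.cos(th)]]);t=m-R@jm
print('yaw',np.degrees(th),'origin',t);print((1000*(W-(J@R.T+t))).round(1).tolist())
print('axis',R@[-.02,.13]+t,'front',R@[-.05,0]+t,'home',R@[-.049,0]+t)
ax=R@[-.02,.13]+t
p=P[225:250,212:236].reshape(-1,3);q=p[(p[:,2]>.075)&(p[:,2]<.095)];h=np.median(q,0);print('handle',h,len(q))
print('pillar',k(140,262,.042))
p=P[212-28:212+28,418-28:418+28].reshape(-1,3);q=p[(p[:,2]>.053)&(p[:,2]<.075)]
print('fin',q.mean(0),cv2.minAreaRect((q[:,:2]*1000).astype(np.float32)))
s=lambda x,y,z:ray(d,380+x/3.6,180+y/3.6,z)
for c in[(82,90),(128,54),(195,150),(143,182)]: print(s(*c,.02))
for n in[(418,212),(225,240),(289,250)]:pass
E
```

```text
yaw -9.953241358009587 origin [0.58864155 0.00491009]
[[0.8, -2.3], [1.6, 1.1], [2.9, 0.7], [3.6, 1.2], [-0.4, 1.4], [1.0, 0.3], [-1.1, 0.8], [-0.2, -0.5], [-1.6, -0.2], [-0.2, -0.6]]
axis [0.59141234 0.13641037] front [0.53939409 0.01355231] home [0.54037904 0.01337947]
handle [0.56068307 0.14764784 0.08462306] 85
pillar [0.59246241 0.13449571 0.042     ]
fin [ 0.61847715 -0.26314243  0.06183771] ((619.2388305664062, -263.8141174316406), (26.475238800048828, 13.119888305664062), 33.346900939941406)
[ 0.64939605 -0.22137825  0.02      ]
[ 0.67112497 -0.24888849  0.02      ]
[ 0.61337435 -0.28623862  0.02      ]
[ 0.59438044 -0.25543284  0.02      ]
```

Choices: A at (418,212) is spacer_thick, the middle sill is riser_low, and the crank is at about 0.17 rad. I'm moving above the handle now, with the jaws closing along jig x.

Emit:
jog_arm(gripper=[0.7, 0.7, 0.7, 0.7, 0.7, 0.7, 0.7, 0.7], offset=[[4.2, -4.1, 0], [8.4, -8.2, 0], [12.5, -12.2, 0], [16.7, -16.3, -0.5], [20.8, -20.4, -1], [25, -24.5, -1], [29.2, -28.6, -1], [33.4, -32.6, -1]], twist=[10, 20, 30, 40, 50, 60, 70, 80])

```text
clock: 1.1
tcp_pos: [0.4666, 0.2413, 0.1972]
orientation: [-0.0, -0.523, 0.852, 0.0]
wrist_force: [0.3, -0.8, 0.2]
finger_gap: 0.06
grip_force: 0.0
```

Emit:
jog_arm(gripper=[0.7, 0.7, 0.7, 0.7, 0.7, 0.7, 0.7, 0.7], offset=[[4.2, -4.1, -1], [8.3, -8.2, -2], [8.3, -8.2, -3], [8.3, -8.2, -3], [8.3, -8.2, -3], [8.3, -8.2, -3], [8.3, -8.2, -3], [8.3, -8.2, -3]], twist=[7, 14, 14, 14, 14, 14, 14, 14])

```text
clock: 2.1
tcp_pos: [0.5487, 0.1613, 0.1678]
orientation: [0.0, -0.621, 0.784, -0.0]
wrist_force: [-0.4, -0.2, 0.4]
finger_gap: 0.0599
grip_force: 0.0
```

```bash
python3 - <<'E'
from h import *
d=shot('wrist','w1');print(d['fovy'],d['cx'],d['cy'],d['cam_to_world'].round(3).tolist())
s=env.get_state();print(s['tcp_pos'],s['orientation'],s['finger_gap'],s['wrist_force'])
E
```

```text
65.70646984690485 323.88001786888645 240.38517214855798 [[-0.973, -0.22, -0.066, 0.531], [0.23, -0.932, -0.28, 0.09], [-0.0, -0.288, 0.958, 0.335], [0.0, 0.0, 0.0, 1.0]]
[0.54874847 0.16115462 0.16769409] [ 1.51233381e-04 -6.20959530e-01  7.83842609e-01 -5.93860613e-05] 0.05985797428987348 [ 0.01266195 -0.57218056 -0.16952224]
```

View pics/w1.png

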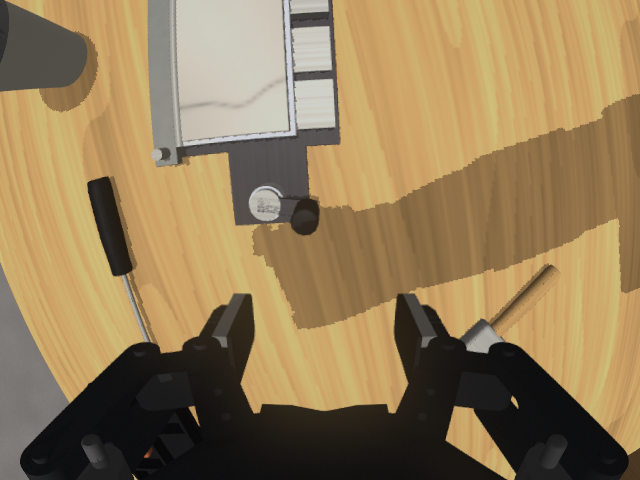

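The wrist view shows the handle top at about (306,210), the pivot at about (266,203), and the arm short of the handle, as the reading says. I'll triangulate the points with the fisheye model.

```bash
cat >> h.py <<'E'
def wray(d,u,v,z):
    f=240/np.tan(np.radians(float(d['fovy']))/2); T=d['cam_to_world']
    x,y=u-d['cx'],v-d['cy']; r=np.hypot(x,y); t=r/f
    w=T[:3,:3]@np.array([np.sin(t)*x/r,-np.sin(t)*y/r,-np.cos(t)]); c=T[:3,3]
    return c+w*(z-c[2])/w[2]
E
python3 - <<'E'
from h import *
d=load('wrist')
print('handle',wray(d,306,209,.084),'base',wray(d,304,228,.04))
print('pivot',wray(d,266,203,.042))
for n,u,v,z in[('bedfront+y',340,143,.008),('sill+y a',335,128,.025),('sill+y b',334,80,.028),('slabcorner',295,137,.038),('plate',236,225,.008),('mid a',332,69,.014),('mid b',331,27,.014)]: print(n,wray(d,u,v,z).round(4))
E
```

```text
handle [0.55510195 0.13880346 0.084     ] base [0.56479916 0.16239841 0.04      ]
pivot [0.58947871 0.13447585 0.042     ]
bedfront+y [0.5196 0.1029 0.008 ]
sill+y a [0.5214 0.0891 0.025 ]
sill+y b [0.5131 0.0501 0.028 ]
slabcorner [0.5541 0.0888 0.038 ]
plate [0.6293 0.1527 0.008 ]
mid a [0.5117 0.0384 0.014 ]
mid b [0.5037 0.001  0.014 ]
```

Emit:
jog_arm(gripper=[0.7, 0.7, 0.7, 0.7, 0.7, 0.7, 0.7, 0.7], offset=[[0.9, -1.5, 0], [0.9, -1.5, -3], [0.9, -1.5, -6], [0.9, -1.5, -9], [0.9, -1.5, -11], [0.9, -1.5, -12], [0.9, -1.5, -12], [0.9, -1.5, -12]], twist=[0, 0, 0, 0, 0, 0, 0, 0])

```text
clock: 3.15
tcp_pos: [0.5588, 0.1457, 0.0484]
orientation: [0.001, -0.621, 0.784, -0.0]
wrist_force: [-0.1, 0.8, 0.4]
finger_gap: 0.0598
grip_force: 0.0
```

Emit:
jog_arm(gripper=[0.15, 0.15, 0.15, 0.15, 0.15, 0.15, 0.15, 0.15], offset=[[0, 0, 0], [0, 0, 0], [0, 0, 0], [0, 0, 0], [0, 0, 0], [0, 0, 0], [0, 0, 0], [0, 0, 0]], twist=[0, 0, 0, 0, 0, 0, 0, 0], squeeze=25)

```text
clock: 4.15
tcp_pos: [0.5589, 0.1458, 0.0481]
orientation: [0.001, -0.621, 0.784, -0.001]
wrist_force: [3.3, -1.4, 5.6]
finger_gap: 0.0184
grip_force: 25.4
```

```bash
python3 - <<'E'
from h import *
d=shot('wrist');cv2.imwrite('pics/w2.png',d['image'][100:440,120:520,::-1])
s=env.get_state();print(s['tcp_pos'],s['finger_gap'],s['wrist_force'],s['grip_force'])
E
```

```text
[0.5588674  0.14582389 0.04813591] 0.01847985459996215 [ 2.83917663 -1.03695084  6.27874871] 25.42052060365677
```

View pics/w2.png

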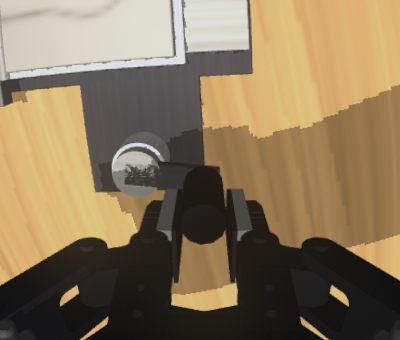

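The handle seems to sit toward the -y edge of the pads, so I'll check with depth.

```bash
cat >> h.py <<'E'
def wcloud(d):
    f=240/np.tan(np.radians(float(d['fovy']))/2); z=d['z_map'];h,w=z.shape
    u,v=np.meshgrid(np.arange(w),np.arange(h));x=u-d['cx'];y=v-d['cy'];r=np.hypot(x,y)+1e-9;t=r/f
    k=np.tan(t)*z/r
    return (np.stack([x*k,-y*k,-z,np.ones_like(z)],-1)@d['cam_to_world'].T)[...,:3]
E
python3 - <<'E'
from h import *
d=load('wrist');P=wcloud(d);tc=env.get_state()['tcp_pos']
for v in range(265,345,8): print(v,P[v,325].round(4),d['image'][v,325])
for u,v in[(275,360),(305,360),(360,300),(362,330),(362,370),(290,330),(255,265)]: print(u,v,P[v,u].round(4))
E
```

```text
265 [0.5561 0.1408 0.0345] [95 75 51]
273 [0.5555 0.1381 0.0526] [33 27 22]
281 [0.5555 0.1382 0.0619] [30 25 20]
289 [0.5556 0.1387 0.0696] [30 25 21]
297 [0.5554 0.1379 0.0793] [28 23 18]
305 [0.5557 0.1389 0.0844] [37 33 31]
313 [0.5565 0.1425 0.0843] [34 29 26]
321 [0.5573 0.1457 0.0848] [34 30 26]
329 [0.5581 0.1493 0.085 ] [32 28 24]
337 [0.5591 0.1535 0.0841] [34 28 24]
275 360 [0.5681 0.1306 0.1297]
305 360 [0.5887 0.2188 0.001 ]
360 300 [0.5419 0.1384 0.0876]
362 330 [0.5431 0.138  0.1104]
362 370 [0.5448 0.1349 0.1358]
290 330 [0.5661 0.1329 0.1098]
255 265 [0.5909 0.1313 0.0382]
```

The handle is centred in the pads. I'll compute the circle offsets per call.

```bash
python3 -c "
import numpy as np
p=lambda t:3.5*np.array([np.cos(np.radians(162-t)),np.sin(np.radians(162-t))])
for a in(0,96,192,288): print([ (p(a+12*i)-p(a)).round(2).tolist() for i in range(1,9)])
"
```

```text
[[0.3, 0.67], [0.73, 1.26], [1.27, 1.75], [1.91, 2.12], [2.6, 2.34], [3.33, 2.42], [4.06, 2.34], [4.75, 2.12]]
[[0.63, -0.37], [1.18, -0.86], [1.61, -1.45], [1.91, -2.12], [2.06, -2.83], [2.06, -3.56], [1.91, -4.28], [1.61, -4.95]]
[[-0.43, -0.59], [-0.97, -1.08], [-1.61, -1.45], [-2.3, -1.67], [-3.03, -1.75], [-3.76, -1.67], [-4.45, -1.45], [-5.09, -1.08]]
[[-0.54, 0.49], [-0.97, 1.08], [-1.27, 1.75], [-1.42, 2.47], [-1.42, 3.2], [-1.27, 3.91], [-0.97, 4.58], [-0.54, 5.17]]
```

Emit:
jog_arm(gripper=[0.15, 0.15, 0.15, 0.15, 0.15, 0.15, 0.15, 0.15], offset=[[0.3, 0.67, 0], [0.73, 1.26, 0], [1.27, 1.75, 0], [1.91, 2.12, 0], [2.6, 2.34, 0], [3.33, 2.42, 0], [4.06, 2.34, 0], [4.75, 2.12, 0]], twist=[0, 0, 0, 0, 0, 0, 0, 0])

```text
clock: 5.2
tcp_pos: [0.6038, 0.1679, 0.0481]
orientation: [-0.001, -0.621, 0.784, 0.001]
wrist_force: [-2.6, 1.2, 9.8]
finger_gap: 0.0184
grip_force: 25.8
```

Emit:
jog_arm(gripper=[0.15, 0.15, 0.15, 0.15, 0.15, 0.15, 0.15, 0.15], offset=[[0.63, -0.37, 0], [1.18, -0.86, 0], [1.61, -1.45, 0], [1.91, -2.12, 0], [2.06, -2.83, 0], [2.06, -3.56, 0], [1.91, -4.28, 0], [1.61, -4.95, 0]], twist=[0, 0, 0, 0, 0, 0, 0, 0])

```text
clock: 6.2
tcp_pos: [0.6233, 0.1184, 0.0485]
orientation: [0.002, -0.621, 0.784, -0.0]
wrist_force: [5.0, 2.1, 6.2]
finger_gap: 0.0184
grip_force: 25.4
```

Emit:
jog_arm(gripper=[0.15, 0.15, 0.15, 0.15, 0.15, 0.15, 0.15, 0.15], offset=[[-0.43, -0.59, 0], [-0.97, -1.08, 0], [-1.61, -1.45, 0], [-2.3, -1.67, 0], [-3.03, -1.75, 0], [-3.76, -1.67, 0], [-4.45, -1.45, 0], [-5.09, -1.08, 0]], twist=[0, 0, 0, 0, 0, 0, 0, 0])

```text
clock: 7.2
tcp_pos: [0.5712, 0.1063, 0.0482]
orientation: [0.001, -0.621, 0.784, -0.001]
wrist_force: [3.0, -0.5, 5.4]
finger_gap: 0.0185
grip_force: 25.4
```

Emit:
jog_arm(gripper=[0.15, 0.15, 0.15, 0.15, 0.15, 0.15, 0.15, 0.15], offset=[[-0.54, 0.49, 0], [-0.97, 1.08, 0], [-1.27, 1.75, 0], [-1.42, 2.47, 0], [-1.42, 3.2, 0], [-1.27, 3.91, 0], [-1.1, 4.3, 0], [-1.0, 4.5, 0]], twist=[0, 0, 0, 0, 0, 0, 0, 0])

```text
clock: 8.2
tcp_pos: [0.5609, 0.1509, 0.0481]
orientation: [-0.0, -0.621, 0.784, -0.001]
wrist_force: [2.0, -3.6, 6.8]
finger_gap: 0.0184
grip_force: 25.5
```

Emit:
jog_arm(gripper=[0.15, 0.15, 0.15, 0.15, 0.15, 0.15, 0.15, 0.15], offset=[[0.05, 0.1, 0], [0.1, 0.2, 0], [0.16, 0.3, 0], [0.22, 0.39, 0], [0.22, 0.39, 0], [0.22, 0.39, 0], [0.22, 0.39, 0], [0.22, 0.39, 0]], twist=[0, 0, 0, 0, 0, 0, 0, 0])

```text
clock: 9.2
tcp_pos: [0.5623, 0.1535, 0.048]
orientation: [-0.002, -0.62, 0.784, -0.001]
wrist_force: [0.0, -7.8, 8.6]
finger_gap: 0.0184
grip_force: 25.7
```

Emit:
jog_arm(gripper=[0.15, 0.15, 0.15, 0.15, 0.15, 0.15, 0.15, 0.15], offset=[[0.06, 0.1, 0], [0.12, 0.2, 0], [0.18, 0.3, 0], [0.18, 0.3, 0], [0.18, 0.3, 0], [0.18, 0.3, 0], [0.18, 0.3, 0], [0.18, 0.3, 0]], twist=[0, 0, 0, 0, 0, 0, 0, 0])

```text
clock: 10.2
tcp_pos: [0.5626, 0.1542, 0.0479]
orientation: [-0.004, -0.62, 0.785, -0.002]
wrist_force: [-3.4, -14.5, 12.9]
finger_gap: 0.0186
grip_force: 26.0
```

At the stop: force rises with no more motion. I'm releasing, lifting and moving above the thick spacer.

Emit:
jog_arm(gripper=[0.7, 0.7, 0.7, 0.7, 0.7, 0.7, 0.7, 0.7], offset=[[-0.2, -0.4, 0], [-0.2, -0.4, 0], [-0.2, -0.4, 0], [-0.2, -0.4, 3], [-0.2, -0.4, 6], [-0.2, -0.4, 9], [-0.2, -0.4, 12], [-0.2, -0.4, 12]], twist=[0, 0, 0, 0, 0, 0, 0, 0])

```text
clock: 11.2
tcp_pos: [0.5641, 0.1554, 0.1698]
orientation: [0.002, -0.621, 0.784, -0.001]
wrist_force: [0.4, 0.4, 0.1]
finger_gap: 0.0597
grip_force: 0.0
```

Emit:
jog_arm(gripper=[0.7, 0.7, 0.7, 0.7, 0.7, 0.7, 0.7, 0.7], offset=[[0.7, -5.2, 0], [1.4, -10.4, 0], [2.1, -15.6, 0], [2.8, -20.8, 0], [3.5, -26, 0], [4.2, -31.2, 0], [5, -36.4, 0], [5.7, -41.6, 0]], twist=[-6, -12, -18, -24, -30, -36, -42, -45])

```text
clock: 12.2
tcp_pos: [0.6192, -0.2624, 0.1655]
orientation: [-0.001, -0.273, 0.962, 0.001]
wrist_force: [-0.2, 0.1, 0.1]
finger_gap: 0.0599
grip_force: 0.0
```

Emit:
jog_arm(gripper=[0.7, 0.7, 0.7, 0.7, 0.7, 0.7, 0.7, 0.7], offset=[[0, 0, 0], [0, 0, 0], [0, 0, 0], [0, 0, 0], [0, 0, 0], [0, 0, 0], [0, 0, 0], [0, 0, 0]], twist=[0, 0, 0, 0, 0, 0, 0, 0])

```text
clock: 13.2
tcp_pos: [0.6195, -0.2614, 0.1675]
orientation: [0.0, -0.273, 0.962, 0.0]
wrist_force: [-0.5, 0.5, 0.2]
finger_gap: 0.0596
grip_force: 0.0
```

```bash
python3 - <<'E'
from h import *
d=shot('wrist','w3');P=wcloud(d);s=env.get_state();print(s['tcp_pos'],s['orientation'],s['wrist_force'])
c=d['image'].astype(int)
near=np.hypot(P[...,0]-.63,P[...,1]+.255)<.08
q=P[near&(P[...,2]>.054)&(P[...,2]<.068)];print('fin',len(q),q.mean(0),cv2.minAreaRect((q[:,:2]*1000).astype(np.float32)))
q=P[near&(P[...,2]>.0165)&(P[...,2]<.0235)&(abs(c[...,0]-c[...,2])<50)];print('top',len(q),q.mean(0),cv2.minAreaRect((q[:,:2]*1000).astype(np.float32)))
# crank state and slab from top camera
t=shot('top');T=cloud(t);p=T[215:255,210:250].reshape(-1,3);q=p[(p[:,2]>.075)&(p[:,2]<.095)];print('handle',np.median(q,0),len(q))
for u,v in[(285,250),(300,225),(289,263)]:print(T[v,u].round(4))
E
```

```text
[ 0.61950264 -0.26139457  0.16743246] [-1.76395424e-05 -2.73471174e-01  9.61880197e-01  6.27447662e-05] [ 0.30128081 -0.20265449  0.21894636]
fin 577 [ 0.61599882 -0.26536947  0.0622202 ] ((616.3535766601562, -265.0455627441406), (26.181766510009766, 12.229475975036621), 31.370771408081055)
top 2350 [ 0.63507057 -0.25359527  0.02047522] ((633.6412963867188, -254.59524536132812), (70.4497299194336, 35.962425231933594), 31.527395248413086)
handle [0.56394621 0.1539761  0.08430411] 87
[0.5492 0.0239 0.0432]
[ 0.5996 -0.0067  0.0514]
[0.5269 0.0172 0.0145]
```

View pics/w3.png

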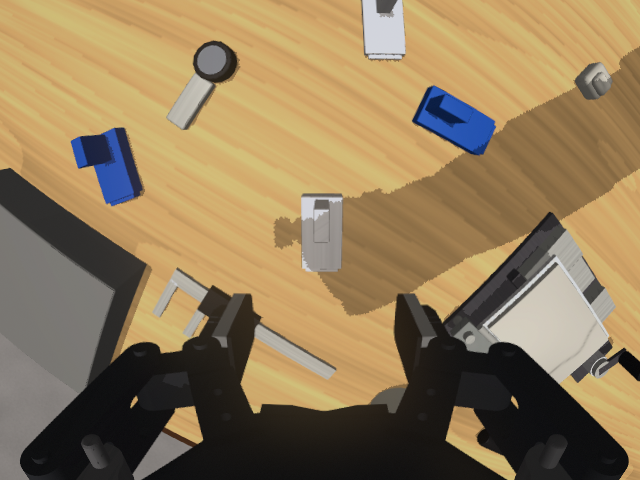

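The view shows the thick aluminium spacer at (322,232), centred between the jaws and aligned. The crank handle stayed wound up and the slab is raised. I'll descend and grip the fin.

Emit:
jog_arm(gripper=[0.7, 0.7, 0.7, 0.7, 0.7, 0.6, 0.5, 0.5], offset=[[-0.3, -0.35, -3], [-0.3, -0.35, -6], [-0.3, -0.35, -9], [-0.3, -0.35, -12], [-0.3, -0.35, -13], [-0.3, -0.35, -13.8], [-0.3, -0.35, -13.8], [-0.3, -0.35, -13.8]], twist=[0, 0, 0, 0, 0, 0, 0, 0])

```text
clock: 14.3
tcp_pos: [0.6173, -0.2653, 0.0307]
orientation: [0.001, -0.273, 0.962, -0.001]
wrist_force: [-0.6, -0.0, 0.1]
finger_gap: 0.0427
grip_force: 0.0
```

Emit:
jog_arm(gripper=[0, 0, 0, 0, 0, 0, 0, 0], offset=[[0, 0, 0], [0, 0, 0], [0, 0, 0], [0, 0, 0], [0, 0, 0], [0, 0, 0], [0, 0, 0], [0, 0, 0]], twist=[0, 0, 0, 0, 0, 0, 0, 0], squeeze=60)

```text
clock: 15.3
tcp_pos: [0.6172, -0.2654, 0.0303]
orientation: [0.001, -0.273, 0.962, -0.001]
wrist_force: [0.3, -0.6, 5.2]
finger_gap: 0.0099
grip_force: 60.3
```

Emit:
jog_arm(gripper=[0, 0, 0, 0, 0, 0, 0, 0], offset=[[0, 0, 3], [0, 0, 6], [-1, 2, 9], [-3.5, 6, 10], [-6, 10.3, 10], [-8.6, 14.8, 10], [-11, 19, 10], [-13, 22.5, 10]], twist=[0, 0, -6, -13, -20, -27, -34, -38])

```text
clock: 16.3
tcp_pos: [0.4843, -0.0379, 0.1286]
orientation: [-0.001, 0.056, 0.998, 0.001]
wrist_force: [0.3, 0.6, -1.8]
finger_gap: 0.0098
grip_force: 59.4
```

Emit:
jog_arm(gripper=[0, 0, 0, 0, 0, 0, 0, 0], offset=[[-2, 3.5, 0], [-4.1, 7, 0], [-4.1, 7, -2], [-4.1, 7, -4], [-4.1, 7, -5], [-4.1, 7, -5], [-4.1, 7, -5], [-4.1, 7, -5]], twist=[-3.7, -3.7, -3.7, -3.7, -3.7, -3.7, -3.7, -3.7])

```text
clock: 17.3
tcp_pos: [0.4461, 0.0299, 0.0801]
orientation: [0.001, 0.087, 0.996, 0.0]
wrist_force: [0.3, -0.3, -0.7]
finger_gap: 0.0099
grip_force: 59.4
```

```bash
python3 - <<'E'
from h import *
d=shot('wrist','w4');P=wcloud(d);s=env.get_state();print(s['tcp_pos'],s['orientation'],s['finger_gap'],s['wrist_force'])
E
```

```text
[0.44606641 0.02997624 0.08002815] [5.62606050e-04 8.68878942e-02 9.96217936e-01 4.19540177e-05] 0.010222227315460157 [ 0.40532831 -0.61455303 -0.26040887]
```

View pics/w4.png

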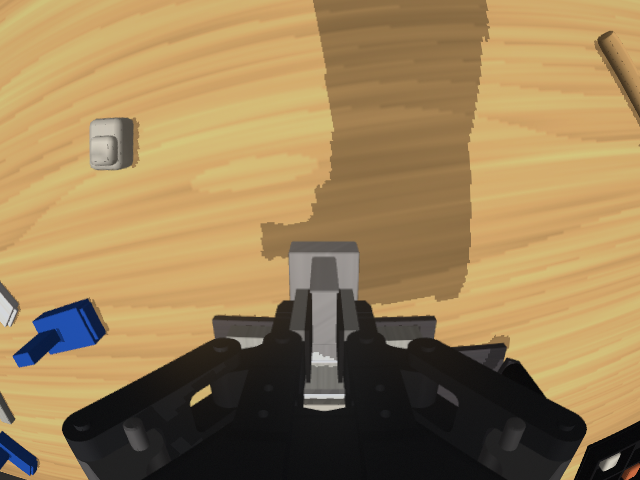

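The spacer is held with its axis along the column at u≈324, and the bed's front corners show at about (214,320) and (436,320). I'll check the lateral alignment with depth.

```bash
python3 - <<'E'
from h import *
d=load('wrist');P=wcloud(d);a=np.radians(-9.95);o=np.array([.5886,.0049])
R=np.array([[np.cos(a),-np.sin(a)],[np.sin(a),np.cos(a)]])
Q=P.copy();Q[...,:2]=(P[...,:2]-o)@R; Q*=1000
for v in(318,322,326,330,336,342):
    print(v,[tuple(Q[v,u].round(0).astype(int)) for u in(208,214,220,232,245,260,270,384,395,410,425,432,438,444,455)])
m=(abs(Q[...,1])<110)&(Q[...,0]>-100)&(Q[...,0]<-60)
for lo,hi,n in((5,12,'bed'),(22,32,'sills')):
    q=Q[m&(Q[...,2]>lo)&(Q[...,2]<hi)];print(n,len(q),np.percentile(q,[1,50,99],axis=0).round(1).tolist() if len(q) else '')
    for s in(1,-1):
        g=q[q[:,1]*s>0]; print(s,np.percentile(g,[2,98],axis=0).round(1).tolist())
# spacer bar rear part: held z ~ 0.05-0.07
m=(Q[...,0]<-120)&(Q[...,0]>-200)&(abs(Q[...,1])<30)
q=Q[m&(Q[...,2]>66)&(Q[...,2]<73)];print('bar top',len(q),np.percentile(q,[1,99],axis=0).round(1).tolist(),cv2.minAreaRect(q[:,:2].astype(np.float32)))
q=Q[m&(Q[...,2]>40)&(Q[...,2]<66)];print('rear face',len(q),np.percentile(q,[1,50,99],axis=0).round(1).tolist())
E
```

```text
318 [(np.int64(-82), np.int64(-90), np.int64(1)), (np.int64(-86), np.int64(-83), np.int64(7)), (np.int64(-85), np.int64(-78), np.int64(6)), (np.int64(-85), np.int64(-69), np.int64(5)), (np.int64(-85), np.int64(-59), np.int64(5)), (np.int64(-85), np.int64(-48), np.int64(4)), (np.int64(-86), np.int64(-40), np.int64(4)), (np.int64(-85), np.int64(45), np.int64(4)), (np.int64(-84), np.int64(54), np.int64(3)), (np.int64(-85), np.int64(65), np.int64(5)), (np.int64(-85), np.int64(77), np.int64(5)), (np.int64(-84), np.int64(83), np.int64(4)), (np.int64(-81), np.int64(89), np.int64(0)), (np.int64(-81), np.int64(94), np.int64(1)), (np.int64(-81), np.int64(103), np.int64(1))]
322 [(np.int64(-79), np.int64(-91), np.int64(1)), (np.int64(-84), np.int64(-83), np.int64(10)), (np.int64(-83), np.int64(-78), np.int64(9)), (np.int64(-83), np.int64(-69), np.int64(8)), (np.int64(-84), np.int64(-59), np.int64(9)), (np.int64(-85), np.int64(-47), np.int64(10)), (np.int64(-84), np.int64(-40), np.int64(8)), (np.int64(-84), np.int64(45), np.int64(8)), (np.int64(-84), np.int64(53), np.int64(9)), (np.int64(-83), n
[... 2872 characters left out ...]
), np.int64(36), np.int64(152)), (np.int64(-59), np.int64(97), np.int64(0)), (np.int64(-58), np.int64(107), np.int64(0))]
bed 1410 [[-85.8, -84.0, 5.2], [-82.0, 38.0, 8.6], [-69.8, 84.3, 11.7]]
1 [[-85.2, 39.3, 5.4], [-70.5, 84.3, 11.6]]
-1 [[-85.7, -84.0, 5.4], [-70.9, -39.1, 11.6]]
sills 656 [[-82.0, -68.1, 22.1], [-80.1, -43.4, 25.7], [-73.0, 68.0, 29.5]]
1 [[-81.4, 43.4, 22.2], [-74.8, 68.0, 29.5]]
-1 [[-81.9, -68.1, 22.2], [-73.1, -43.4, 27.0]]
bar top 1989 [[-160.0, -17.8, 66.4], [-134.7, 17.8, 72.1]] ((-146.81858825683594, 0.007564544677734375), (36.38027572631836, 26.921184539794922), 89.73297119140625)
rear face 589 [[-160.4, -17.5, 50.8], [-159.9, -0.3, 59.5], [-159.3, 17.5, 65.8]]
```

Aligned to within 0.5 mm. I'll lower the spacer and slide it in 70 mm of the 76 needed.

Emit:
jog_arm(gripper=[0, 0, 0, 0, 0, 0, 0, 0], offset=[[0, 0, -2], [0, 0, -3.3], [0, 0, -3.3], [0, 0, -3.3], [0, 0, -3.3], [1.48, -0.26, -3.3], [2.46, -0.43, -3.3], [2.96, -0.52, -3.3]], twist=[0, 0, 0, 0, 0, 0, 0, 0])

```text
clock: 18.35
tcp_pos: [0.4765, 0.0246, 0.0466]
orientation: [0.0, 0.087, 0.996, 0.0]
wrist_force: [-0.3, 0.8, -2.3]
finger_gap: 0.0096
grip_force: 59.4
```

Emit:
jog_arm(gripper=[0, 0, 0, 0, 0, 0, 0, 0], offset=[[0.8, -0.14, 0], [1.6, -0.28, 0], [2.4, -0.42, 0], [3.2, -0.56, 0], [3.9, -0.69, 0], [3.9, -0.69, 0], [3.9, -0.69, 0], [3.9, -0.69, 0]], twist=[0, 0, 0, 0, 0, 0, 0, 0])

```text
clock: 19.35
tcp_pos: [0.5137, 0.0181, 0.0464]
orientation: [-0.0, 0.087, 0.996, 0.0]
wrist_force: [0.5, 0.3, -0.8]
finger_gap: 0.0101
grip_force: 59.4
```

Emit:
jog_arm(gripper=[0, 0, 0, 0, 0, 0, 0, 0], offset=[[0.2, -0.03, -0.1], [0.4, -0.07, -0.1], [0.55, -0.1, -0.1], [0.65, -0.11, -0.1], [0.75, -0.13, -0.1], [0.8, -0.14, -0.1], [0.85, -0.15, -0.1], [0.85, -0.15, -0.1]], twist=[0, 0, 0, 0, 0, 0, 0, 0])

```text
clock: 20.35
tcp_pos: [0.5214, 0.0168, 0.0452]
orientation: [-0.001, 0.087, 0.996, 0.0]
wrist_force: [-5.4, 0.1, 1.4]
finger_gap: 0.01
grip_force: 59.8
```

The spacer touches the stop bar at the expected travel of 76.5 mm. I'll lower it onto the sill.

Emit:
jog_arm(gripper=[0, 0, 0, 0, 0, 0, 0, 0], offset=[[0, 0, -0.05], [0, 0, -0.1], [0, 0, -0.15], [0.03, 0, -0.15], [0.05, -0.01, -0.18], [0.05, -0.01, -0.18], [0.05, -0.01, -0.18], [0.05, -0.01, -0.18]], twist=[0, 0, 0, 0, 0, 0, 0, 0])

```text
clock: 21.35
tcp_pos: [0.5209, 0.0167, 0.0443]
orientation: [-0.002, 0.087, 0.996, -0.0]
wrist_force: [-10.9, 0.8, 11.7]
finger_gap: 0.0096
grip_force: 61.0
```

Emit:
jog_arm(gripper=[0.4, 0.4, 0.4, 0.4, 0.4, 0.4, 0.4, 0.4], offset=[[0, 0, 0], [-0.05, 0, 0.1], [-0.05, 0, 0.1], [-0.05, 0, 0.1], [-0.05, 0, 2], [-0.05, 0, 4], [-0.05, 0, 6], [-0.05, 0, 8]], twist=[0, 0, 0, 0, 0, 0, 0, 0])

```text
clock: 22.35
tcp_pos: [0.5227, 0.0164, 0.1242]
orientation: [0.0, 0.087, 0.996, 0.0]
wrist_force: [-1.1, 0.0, 0.1]
finger_gap: 0.0341
grip_force: 0.0
```

```bash
python3 - <<'E'
from h import *
d=shot('wrist','w5');P=wcloud(d);s=env.get_state();print(s['tcp_pos'],s['wrist_force'],s['finger_gap'])
a=np.radians(-9.95);o=np.array([.5886,.0049])
R=np.array([[np.cos(a),-np.sin(a)],[np.sin(a),np.cos(a)]])
Q=P.copy();Q[...,:2]=(P[...,:2]-o)@R; Q*=1000
m=(Q[...,0]<-52)&(Q[...,0]>-120)&(abs(Q[...,1])<26)
for lo,hi in((30,38),(16,30),(70,82)):
    q=Q[m&(Q[...,2]>lo)&(Q[...,2]<hi)]
    if len(q): print(lo,len(q),np.percentile(q,[1,50,99],axis=0).round(1).tolist(),cv2.minAreaRect(q[:,:2].astype(np.float32)))
print('tcp jig',(s['tcp_pos'][:2]-o)@R)
E
```

```text
[0.52432203 0.01625782 0.12690271] [ 2.2955191  -0.2005269   1.03346701] 0.03399981405235385
30 1460 [[-84.3, -17.8, 30.6], [-71.0, 1.5, 34.6], [-52.3, 17.7, 36.2]] ((-68.25308990478516, 0.037662506103515625), (36.06581115722656, 32.487754821777344), 89.99388885498047)
16 163 [[-84.3, -17.3, 17.3], [-83.9, 1.6, 22.9], [-83.5, 17.5, 29.9]] ((-83.89574432373047, 0.1653423309326172), (35.842796325683594, 1.0531649589538574), 89.35929107666016)
70 837 [[-82.1, -6.1, 71.4], [-70.3, -0.5, 76.5], [-56.8, 5.6, 78.1]] ((-69.37641906738281, -0.28166723251342773), (25.944637298583984, 11.857723236083984), 0.10177247226238251)
tcp jig [-6.52736587e-02  8.04827586e-05]
```

View pics/w5.png

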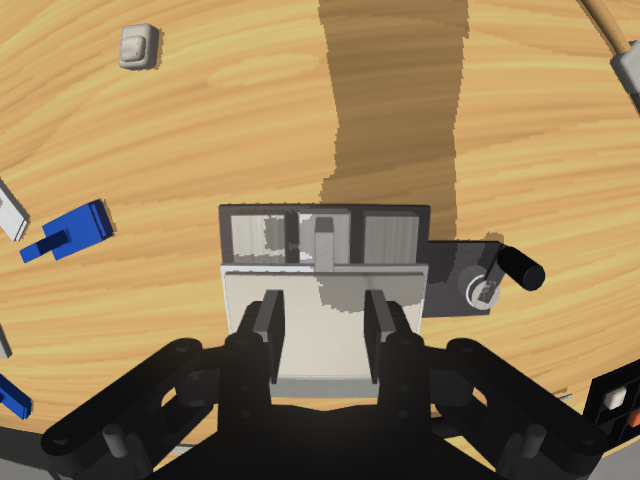

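The spacer is fully home: rear face at jig x = -84, bar top at 34 mm, centred. Next I'll shut the gripper and go above the slab, just behind the front edge and clear of the fin.

Emit:
jog_arm(gripper=[0, 0, 0, 0, 0, 0, 0, 0], offset=[[1.33, -0.23, 0], [2.66, -0.47, 0], [2.66, -0.47, 0], [2.66, -0.47, -2], [2.66, -0.47, -4], [2.66, -0.47, -6], [2.66, -0.47, -6], [2.66, -0.47, -6]], twist=[0, 0, 0, 0, 0, 0, 0, 0])

```text
clock: 23.4
tcp_pos: [0.5493, 0.0117, 0.0639]
orientation: [-0.0, 0.087, 0.996, 0.0]
wrist_force: [0.1, 0.7, 0.6]
finger_gap: -0.0007
grip_force: 0.0
```

Emit:
jog_arm(gripper=[0, 0, 0, 0, 0, 0, 0, 0], offset=[[0, 0, -0.4], [0, 0, -0.8], [0, 0, -1.1], [0, 0, -1.4], [0, 0, -1.6], [0, 0, -1.7], [0, 0, -1.8], [0, 0, -1.8]], twist=[0, 0, 0, 0, 0, 0, 0, 0])

```text
clock: 24.4
tcp_pos: [0.5492, 0.0117, 0.0456]
orientation: [0.0, 0.087, 0.996, 0.0]
wrist_force: [-0.2, -0.8, 0.1]
finger_gap: -0.0001
grip_force: 0.0
```

No force yet, so I'll check the slab height by depth.

```bash
python3 - <<'E'
from h import *
s=env.get_state();print(s['tcp_pos'],s['wrist_force'],s['ft_torque'])
a=np.radians(-9.95);o=np.array([.5886,.0049])
R=np.array([[np.cos(a),-np.sin(a)],[np.sin(a),np.cos(a)]])
for n,f in(('wrist',wcloud),('top',cloud),('scene',cloud)):
    d=shot(n);P=f(d);Q=P.copy();Q[...,:2]=(P[...,:2]-o)@R; Q*=1000
    for x in(-45,-30,-10,10,30):
        r=[]
        for lo,hi in((-70,-40),(-40,-15),(15,40),(40,70)):
            m=(abs(Q[...,0]-x)<4)&(Q[...,1]>lo)&(Q[...,1]<hi)&(Q[...,2]>35)&(Q[...,2]<60)
            r.append((int(m.sum()),round(float(np.median(Q[...,2][m])),1) if m.any() else None))
        print(n,x,r)
E
```

```text
[0.54921794 0.01172241 0.04563366] [-0.2034945  -0.80341224  0.09945165] [ 0.00426023 -0.0021901   0.01663683]
wrist -45 [(1149, 51.4), (1077, 50.9), (1104, 50.1), (1206, 50.1)]
wrist -30 [(770, 53.0), (624, 53.1), (632, 53.1), (765, 53.1)]
wrist -10 [(358, 51.5), (215, 51.6), (212, 51.5), (363, 51.5)]
wrist 10 [(0, None), (0, None), (0, None), (0, None)]
wrist 30 [(122, 48.3), (0, None), (0, None), (122, 48.3)]
top -45 [(60, 49.0), (48, 48.5), (0, None), (0, None)]
top -30 [(29, 53.4), (0, None), (0, None), (0, None)]
top -10 [(29, 51.6), (0, None), (0, None), (0, None)]
top 10 [(56, 49.9), (36, 50.6), (0, None), (0, None)]
top 30 [(56, 48.5), (43, 48.7), (0, None), (0, None)]
scene -45 [(12, 52.0), (14, 52.6), (10, 53.0), (13, 52.8)]
scene -30 [(33, 53.3), (31, 53.3), (28, 53.2), (37, 53.3)]
scene -10 [(34, 51.3), (26, 51.5), (28, 50.7), (38, 51.9)]
scene 10 [(32, 49.4), (26, 49.5), (30, 50.4), (41, 49.9)]
scene 30 [(34, 48.0), (30, 47.9), (25, 48.7), (40, 47.9)]
```

```bash
python3 - <<'E'
from h import *
w=load('wrist')['image'][170:410,180:480];s=load('scene')['image'][205:305,290:415]
a=cv2.resize(w,(500,400),interpolation=cv2.INTER_CUBIC);b=cv2.resize(s,(300,240),interpolation=cv2.INTER_CUBIC)
c=np.zeros((400,800,3),np.uint8);c[:,:500]=a;c[:240,500:]=b
c=np.clip(c.astype(float)*1.6,0,255).astype(np.uint8)
cv2.imwrite('pics/p.png',c[...,::-1])
E
```

```text
(no output)
```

View pics/p.png

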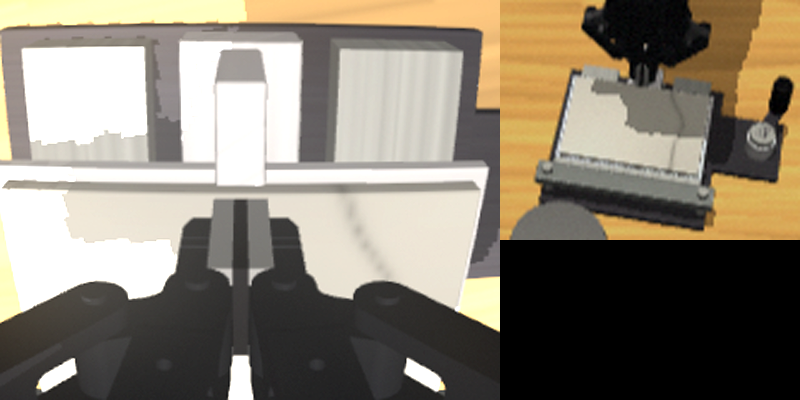

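The shut tips appear to hover over the slab just behind the fin. I'll measure the tip height directly from depth.

```bash
python3 - <<'E'
from h import *
d=load('wrist');P=wcloud(d);a=np.radians(-9.95);o=np.array([.5886,.0049])
R=np.array([[np.cos(a),-np.sin(a)],[np.sin(a),np.cos(a)]])
Q=P.copy();Q[...,:2]=(P[...,:2]-o)@R; Q*=1000
for u in(298,315,333): print(u,[(v,Q[v,u].round(0).astype(int).tolist()) for v in range(276,316,4)])
s=env.get_state();print(s['joint_pos'],s['clock'])
E
```

```text
298 [(276, [-47, -12, 48]), (280, [-45, -12, 49]), (284, [-45, -12, 53]), (288, [-44, -12, 54]), (292, [-41, -12, 54]), (296, [-39, -12, 53]), (300, [-48, -10, 77]), (304, [-48, -10, 81]), (308, [-48, -10, 83]), (312, [-48, -10, 87])]
315 [(276, [-59, -3, 77]), (280, [-57, -3, 78]), (284, [-45, -4, 53]), (288, [-43, -4, 54]), (292, [-52, -4, 77]), (296, [-52, -3, 82]), (300, [-52, -3, 85]), (304, [-52, -3, 88]), (308, [-52, -3, 92]), (312, [-53, -3, 95])]
333 [(276, [-59, 4, 77]), (280, [-57, 4, 76]), (284, [-45, 4, 53]), (288, [-44, 4, 55]), (292, [-52, 4, 77]), (296, [-52, 4, 82]), (300, [-52, 3, 85]), (304, [-52, 3, 88]), (308, [-52, 3, 92]), (312, [-52, 3, 95])]
[-1.24852737e-01  3.66429322e-01 -2.93021686e-01  9.11216787e-01
  7.69076626e-05  4.89137159e-02] 24.55
```

By depth the fingertips are still about 20 mm above the slab, at z≈76, so the reported TCP sits lower than the real tips. I'll descend gradually and watch the force.

Emit:
jog_arm(gripper=[0, 0, 0, 0, 0, 0, 0, 0], offset=[[0.2, -0.04, -0.3], [0.4, -0.07, -0.6], [0.4, -0.07, -0.9], [0.4, -0.07, -1.2], [0.4, -0.07, -1.4], [0.4, -0.07, -1.5], [0.4, -0.07, -1.5], [0.4, -0.07, -1.5]], twist=[0, 0, 0, 0, 0, 0, 0, 0])

```text
clock: 25.55
tcp_pos: [0.5533, 0.011, 0.0308]
orientation: [0.0, 0.087, 0.996, 0.0]
wrist_force: [-0.5, -0.8, -0.5]
finger_gap: 0.0
grip_force: 0.0
```

```bash
cat > m.py <<'E'
from h import *
a=np.radians(-9.95);o=np.array([.5886,.0049])
R=np.array([[np.cos(a),-np.sin(a)],[np.sin(a),np.cos(a)]])
def jig(n):
    d=shot(n);P=(wcloud if n=='wrist' else cloud)(d);P[...,:2]=(P[...,:2]-o)@R;return P*1000
Q=jig('wrist');s=env.get_state();print(s['tcp_pos'],s['wrist_force'])
for u in(315,333): print(u,[(v,Q[v,u].round(0).astype(int).tolist()) for v in range(264,316,4)])
for x in(-40,-20): 
    m=(abs(Q[...,0]-x)<3)&(abs(Q[...,1])>45)&(abs(Q[...,1])<70)&(Q[...,2]>38)&(Q[...,2]<60);print('slab',x,m.sum(),np.median(Q[...,2][m]),[np.median(Q[...,2][m&(k*Q[...,1]>0)]).round(1) for k in(1,-1)])
m=(Q[...,0]<-52)&(Q[...,0]>-120)&(abs(Q[...,1])<26)&(Q[...,2]>30)&(Q[...,2]<38);print('spacer',np.percentile(Q[m],[1,99],axis=0).round(1).tolist())
E
python3 m.py
```

```text
[0.55330635 0.01101751 0.03077207] [ 0.01444714 -0.34273676  0.67826553]
315 [(264, [-65, -3, 76]), (268, [-64, -3, 78]), (272, [-62, -3, 77]), (276, [-60, -3, 76]), (280, [-59, -3, 77]), (284, [-58, -3, 77]), (288, [-45, -4, 52]), (292, [-48, -4, 63]), (296, [-48, -3, 67]), (300, [-48, -3, 71]), (304, [-48, -3, 73]), (308, [-48, -3, 76]), (312, [-48, -3, 80])]
333 [(264, [-65, 3, 77]), (268, [-64, 3, 78]), (272, [-62, 3, 76]), (276, [-60, 3, 76]), (280, [-59, 3, 76]), (284, [-58, 3, 77]), (288, [-45, 4, 52]), (292, [-48, 4, 63]), (296, [-48, 4, 67]), (300, [-48, 3, 70]), (304, [-48, 3, 73]), (308, [-48, 3, 77]), (312, [-48, 3, 79])]
slab -40 1187 53.866107020532986 [np.float64(53.9), np.float64(53.8)]
slab -20 989 52.27724531755285 [np.float64(52.3), np.float64(52.3)]
spacer [[-84.2, -17.6, 31.9], [-52.4, 17.6, 36.2]]
```

Emit:
jog_arm(gripper=[0, 0, 0, 0, 0, 0, 0, 0], offset=[[0, 0, -0.2], [0, 0, -0.4], [0, 0, -0.6], [0, 0, -0.8], [0, 0, -1.0], [0, 0, -1.1], [0, 0, -1.1], [0, 0, -1.1]], twist=[0, 0, 0, 0, 0, 0, 0, 0])

```text
clock: 26.6
tcp_pos: [0.5524, 0.0112, 0.0221]
orientation: [-0.0, 0.087, 0.996, -0.0]
wrist_force: [-11.1, 1.4, 24.3]
finger_gap: 0.0
grip_force: 12.1
```

```bash
python3 m.py; python3 - <<'E'
from h import *
import m
Q=m.jig('scene')
for x in(-40,-20,0,20,35):
    k=(abs(Q[...,0]-x)<4)&(abs(Q[...,1])<70)&(abs(Q[...,1])>30)&(Q[...,2]>35)&(Q[...,2]<60);print(x,np.median(Q[...,2][k]))
print(env.get_state()['ft_torque'])
E
```

```text
[0.55239322 0.01122047 0.02206078] [-10.28348618   1.03828833  24.21040169]
315 [(264, [-69, -3, 76]), (268, [-68, -3, 77]), (272, [-66, -3, 76]), (276, [-65, -3, 77]), (280, [-64, -3, 76]), (284, [-62, -3, 77]), (288, [-61, -3, 76]), (292, [-59, -3, 76]), (296, [-58, -3, 77]), (300, [-49, -3, 61]), (304, [-49, -3, 64]), (308, [-49, -3, 68]), (312, [-49, -3, 70])]
333 [(264, [-69, 3, 76]), (268, [-68, 3, 76]), (272, [-67, 3, 77]), (276, [-65, 3, 76]), (280, [-64, 3, 77]), (284, [-62, 3, 76]), (288, [-61, 3, 77]), (292, [-59, 3, 76]), (296, [-58, 3, 77]), (300, [-49, 4, 62]), (304, [-49, 3, 65]), (308, [-49, 3, 68]), (312, [-49, 3, 71])]
slab -40 1249 46.62539777947436 [np.float64(46.6), np.float64(46.7)]
slab -20 999 46.61674708206742 [np.float64(46.6), np.float64(46.6)]
spacer [[-84.3, -17.9, 30.6], [-52.4, 17.5, 36.2]]
[0.55236779 0.01120114 0.0220526 ] [-11.05670629   1.60121306  24.08277511]
315 [(264, [-70, -3, 77]), (268, [-68, -3, 76]), (272, [-66, -3, 75]), (276, [-65, -3, 77]), (280, [-64, -3, 77]), (284, [-62, -3, 77]), (288, [-61, -3, 77]), (292, [-59, -3, 77]), (296, [-58, -3, 77]), (300, [-49, -3, 61]), (304, [-48, -3, 63]), (308, [-48, -3, 67]), (312, [-49, -3, 72])]
333 [(264, [-69, 3, 77]), (268, [-68, 3, 78]), (272, [-67, 3, 77]), (276, [-65, 3, 76]), (280, [-64, 3, 76]), (284, [-62, 3, 76]), (288, [-61, 3, 76]), (292, [-59, 3, 76]), (296, [-58, 3, 77]), (300, [-49, 4, 61]), (304, [-49, 3, 64]), (308, [-49, 3, 69]), (312, [-49, 3, 71])]
slab -40 1237 46.619750975959775 [np.float64(46.6), np.float64(46.7)]
slab -20 995 46.62243548498482 [np.float64(46.6), np.float64(46.6)]
spacer [[-84.3, -17.9, 31.5], [-52.4, 17.5, 36.3]]
-40 46.28461881493906
-20 46.3418912725016
0 46.35050352992786
20 46.286977218071954
35 46.42756253141322
[ 0.28495495  2.31227127 -0.03719161]
```

The slab is level (46.6 mm at both distances from the hinge, and on both sides), held at 24 N and steady, with the spacer still home. Handing in.

```bash
python3 -c "
from workcell import env
print(env.hand_in())"
```

```text
the job is handed in; nothing more can be done
None
```

I wound the crank to its stop, slid the thick spacer fully home on the lowest (middle) sill, and handed in with the arm still pressing the slab level onto it at about 24 N; no verdict came back.

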